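# Load the milk frother's cell and snap its cap on

## Robot

A 6-joint arm with a two-finger parallel gripper is mounted at the origin on a cart in front of the work surface, level with it; the furniture and walls round the work are solid. World frame = base frame: x ahead of the robot, y to its left, z up, the work surface at z = 0. Lengths are in m, angles in rad, forces in N, time in s.
With the tool pointing down it reaches from about 0.325 to 1 m from the base axis. Payload 5.1 kg.
Tool frame: the origin (TCP) lies midway between the tips of the shut fingers; the grasp point (between the pads) lies 19 mm behind it; z points along the fingers, y is the line along which they close (so a half turn about z gives the same grasp; the last joint's range is limited). The gripper opens to 85 mm and grips with 20 to 120 N. Pads are 22 mm wide; open, the fingers measure 114 mm over their backs; the gripper's body (76 mm by 85 mm) begins 54 mm behind the grasp point. The pads swing forward as they close: fully open they stand 13 mm farther back than shut.
Start: joints at [-1.289, 0.124, 1.65, -0, 1.367, -0.083], TCP at [0.232, -0.607, 0.231] pointing down, gripper open.
Joint ranges: [-2.61, 2.61], [-1.02, 2.33], [0.03, 2.71], [-1.35, 4.49], [0.32, 2.68], [-2.91, 2.91]. Speed limits (rad/s): [2.57, 2.57, 3.14, 3.14, 3.14, 3.14].

## Interface

Orientations are given as a rotation vector (axis times angle).
In Python, from plant import ctrl gives the robot as it stands.
- The arm moves only by the tool step_arm, never from a script. Its argument "moves" is text: rows parted by semicolons, each of 7 numbers parted by spaces: the shift along the tool's x, y, z as a fraction of full scale, then the turn, a rotation vector about the tool's x, y, z as a fraction of full scale, then the opening, from 0 (shut) to 1 (fully open). In form: tx ty tz rx ry rz claw; .... A call has 1 to 8 rows; each row is the pose to reach, as a shift and turn from the pose commanded when the call began, along the tool's axes at that moment; what a row does not reach only later rows make up. Full scale, the value 1, is 300 mm for a shift and 60 degrees for a turn. A row lasts 1/12 s, in which the tool goes at most 41.7 mm and 7.16 degrees, less where a joint would pass 70% of its speed; a pose out of reach is approached as far as the arm can. A call with a number of a shift or a turn outside -1 to 1 is refused whole. A call with a gripper value outside its range is refused whole. The fingers move at their own pace and stop on an object; "force" is the grip in N (left out, the last holds). Time passes only in rows, so rows that repeat a pose let the fingers close. It gives the time, the measured TCP pose, the force, the opening and the grip force at its end, in the units of the state.
- ctrl.sense(): the state, without advancing time (a new reading comes with each control period).
- ctrl.read_camera(name): name is "scene" or "top" or "wrist"; returns the picture (480x640x3 uint8, blue, green, red); there is no depth.
- ctrl.calibration(name): a dict with "camera_matrix" (3x3 intrinsics, pixels), "k1" (the pictures are not rectified: a ray, as slopes to the right and down, at radius r is drawn at 1 + k1 r^2 times it, then the intrinsics apply), "origin" and "orientation" of the camera in the world; the wrist camera has in their place "T_tool_cam" (4x4, takes a point from camera to tool coordinates, whose origin is the TCP and whose axes are the flange's). Camera axes: x right, y up, looking along -z (the intrinsics and any distortion apply to the point x, -y, -z); pixel columns grow to the right and rows downward; lengths in m; the calibration is good to about 2 mm. A picture is of the moment at which its call begins: read the wrist's pose just before it. calibration takes no time and is no camera call.
- ctrl.job_done(): hands the job in; it is judged then, once.
The state is a dict: "clock": time; "joints": joint angles; "joint_vel": joint speeds; "tau": joint torques, N m; "ee_pos": TCP position; "tcp_rot": TCP orientation; "contact_force": force on the tool from outside, world axes, zero at the start; "wrist_torque": the same for the moment, N m; "grip_width": finger opening in m; "grasp_force": force on a finger pad.
Only numpy, scipy, OpenCV 4.12 (cv2) and the standard library are available. Lean on these libraries where they do the work, as an engineer would, in place of code of your own. Each camera call takes 0.05 s, during which the arm holds its last target. There are 200 camera calls.

## Task

Take the green-labelled battery cell out of the charger and slide it into the milk frother's open handle until it is fully home, then put the blue cap over the handle's neck and press it straight down until it clicks and sits flush. Do not stop pushing at the click: finish with the gripper still pressing the seated cap down firmly, without letting go. Leave the red-labelled cell, the dark mug and the honey jar where they are.

Things in the scene. Friction and masses are not known exactly. Their poses are not given: they have to be found in the camera images.
- frother: hand-held milk frother, upright in a small stand fixed to the worktop: round black foot 92 mm across, three steel posts, steel ring 49 mm across, white handle 41 mm across that opens upward with a grey neck 31 mm across. Origin: centre of the foot's underside, on the worktop; z up along the handle's axis
- shoulder: the frother's steel shoulder ring, 42 mm across, 4 mm high, on which the cap lands; origin at the centre of its underside, 114 mm above the worktop. The neck rises 20 mm above its upper face. Four sprung steel balls stand 3 mm out of the neck, 6.5 mm above the shoulder, and hold the cap back until it snaps over them
- neck_mouth (a point): centre of the bore's mouth, level with the top of the neck, 138 mm above the worktop; z up. The bore is 20.4 mm wide and 68 mm deep; its lip is rounded by 2.6 mm inside and outside. A cell let go in the bore slides to its floor by itself; its upper end is then 18 mm below the lip
- cell_home (a point): where the middle of a fully inserted cell lies on the bore's axis, about 95 mm above the worktop
- seat (a point): centre of the shoulder's upper face, 118 mm above the worktop: the cap's origin comes here when it is seated; z up
- cap: loose blue ribbed cap standing open side down: 42 mm across, 34 mm high, 40 g. Origin: centre of its lower rim; z up. Open from below to 24 mm deep, 34 mm clear width, fits over the neck in any yaw. On the neck it stops 8 mm above the shoulder on the balls; pressed straight down with 5 to 12 N it clicks down onto the shoulder and stays; a firm push there is 10 to 20 N
- charger: black charger block, 60 x 116 x 22 mm (x, y, z), fixed; origin at the centre of its underside. Two round upright bays, 18.4 mm wide and 16 mm deep, at y = +28 and -28 mm on its y axis, one cell in each
- cell_green_mid (a point): middle of the cell with the green label, upright in one of the two bays (either one): 50 mm long, about 16 mm across, 23 g; lower end 6 mm, upper end 56 mm above the worktop, so 34 mm stand out of the charger. This point's y axis runs along the cell. Either end may go first
- cell_red_mid (a point): middle of the cell with the red label, same shape, in the other bay; to be left there
- mug: dark loose mug, 77 mm across, 110 mm with its handle, 101 mm high, behind the frother; origin under it on the worktop
- jar_honey: loose jar with a red lid and yellow content, 65 mm across, 100 mm high, behind the frother, to its left; origin at the centre of its underside

How it is judged:
On the way, in this order (a step that is already met when the one before it is completed fails the run):
1. the green cell is fully home in the handle's bore, with the cap not yet on (distance between cell_green_mid and cell_home below 0.005 m and distance between cap and seat above 0.03 m), for 0.2 s.
2. the cap has clicked over the balls and sits on the shoulder (z of cap in the frame of seat below 0.002 m and horizontal distance between cap and seat below 0.003 m and angle between the z axis of cap and the z axis of seat, either way round below 0.06 rad), for 0.1 s.
At the end, for the whole second after the job is handed in: the green cell is home (middle within 5 mm of its place), the cap sits on the shoulder (2 mm in height, 3 mm sideways, 0.06 rad), and the fingers touch it (over 3 N) and press it onto the shoulder with over 5 N (snapped on but not pressed it bears with 0 to 3 N) (all of step 2 and distance between cell_green_mid and cell_home below 0.005 m and contact force between cap and shoulder above 5 N and contact force between the fingers and cap above 3 N); the arm keeps its last pose, push and grip.
It fails at once if the red cell is taken or knocked out of its place (more than 15 mm) (distance of cell_red_mid from where it was at the start of the episode above 0.015 m).
It fails at once if the mug is pushed away (more than 30 mm) (distance of mug from where it was at the start of the episode above 0.03 m).
It fails at once if the honey jar is pushed away (more than 30 mm) (distance of jar_honey from where it was at the start of the episode above 0.03 m).
It also fails if it takes over 64 s, if anything falls off the work surface, if the arm or the gripper's body presses on something with over 40 N, if the wrist force passes 120 N, or if a joint passes its speed limit or range.

## Working session

There is one attempt and no reset: what is moved stays moved. The work goes in short steps, Python scripts to look and compute and a tool call to move; the robot and the scene stay as the last step left them, time stands still between calls to the robot, and variables do not carry over. Pictures are saved under pics/ and viewed, at most 10 in all, crops included, and the job is handed in when it is done.

Besides the shell and the picture viewer there is one more tool, called after ">>>" by a JSON object that holds its "fn" and its "kwargs", one argument or row to a line. step_arm: Moves the arm, as the interface text tells. Its arguments: {"type":"object","properties":{"moves":{"type":"string"},"force":{"type":"number"}},"required":["moves"]}

```bash
mkdir -p pics; python3 - <<'E'
from plant import ctrl
import cv2,numpy as np
s=ctrl.sense();print(s['clock'],s['ee_pos'],s['tcp_rot'],s['grip_width'])
for n in("scene","top","wrist"):
    im=ctrl.read_camera(n);cv2.imwrite(f'pics/{n}0.png',im)
    print(n,ctrl.calibration(n))
E
```

```text
0.0 [ 0.23171773 -0.60665241  0.23007714] [-3.08748526e+00 -5.69458632e-01  2.80670390e-04] 0.08529947490590661
scene {'camera_matrix': array([[469.78528507,   0.        , 313.92618666],
       [  0.        , 469.78528507, 242.22671186],
       [  0.        ,   0.        ,   1.        ]]), 'k1': -0.028043230934590727, 'origin': array([-0.03658671,  0.53445508,  0.84713242]), 'orientation': array([ 0.43414175, -0.93657486, -2.15116375])}
top {'camera_matrix': array([[573.15322562,   0.        , 315.95428716],
       [  0.        , 573.15322562, 244.77614863],
       [  0.        ,   0.        ,   1.        ]]), 'k1': -0.18053839015098752, 'origin': array([0.46718218, 0.00211334, 1.45379249]), 'orientation': array([ 0.066874  , -0.09098818, -1.55245618])}
wrist {'camera_matrix': array([[357.88735191,   0.        , 326.77064371],
       [  0.        , 357.88735191, 240.87362467],
       [  0.        ,   0.        ,   1.        ]]), 'k1': -0.03463203141919645, 'T_tool_cam': array([[ 8.69245673e-04,  9.51726249e-01,  3.06946887e-01,
         7.98145707e-02],
       [ 9.99999597e-01, -8.95608248e-04, -5.49653540e-05,
         6.23622783e-04],
       [ 2.22592194e-04,  3.06946811e-01, -9.51726644e-01,
        -1.43504312e-01],
       [ 0.00000000e+00,  0.00000000e+00,  0.00000000e+00,
         1.00000000e+00]])}
```

View pics/top0.png

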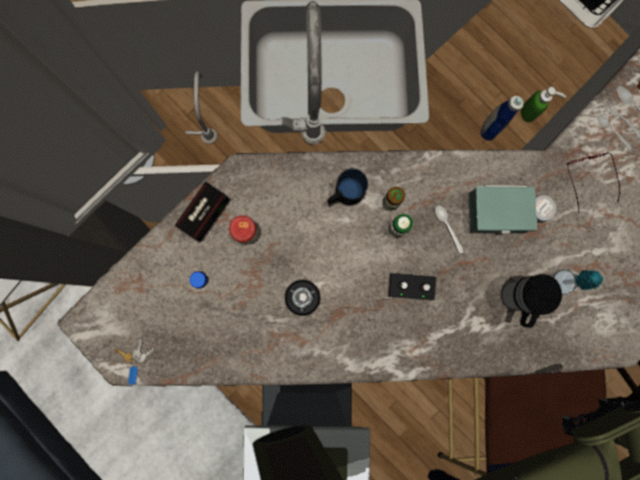

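View pics/scene0.png

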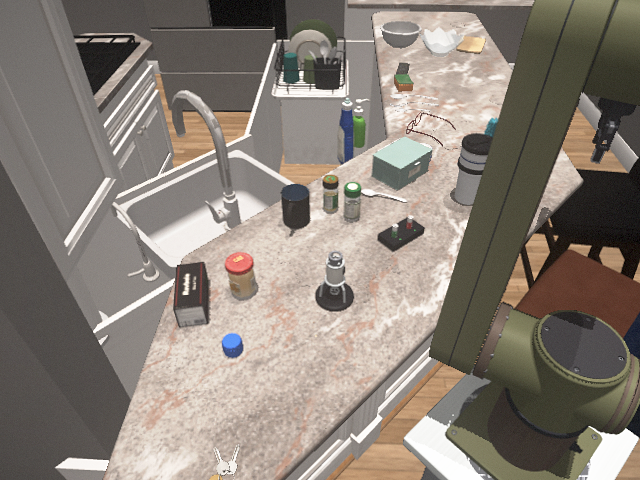

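The top view shows the frother at about (302,297), the cap at (198,280), and the charger at (412,287) with cells at about (403,285) and (427,287). In the scene view the green cell is the left one (395,231) and the red is at (410,222).

```bash
cat > h.py <<'E'
from plant import ctrl
import cv2,numpy as np
from scipy.spatial.transform import Rotation as R
def pose():
    s=ctrl.sense();return np.array(s['ee_pos']),R.from_rotvec(s['tcp_rot'])
def cam(n,p=None):
    c=ctrl.calibration(n);K=c['camera_matrix'];k=c['k1']
    if n=='wrist':
        T=c['T_tool_cam'];p0,r=p;return K,k,p0+r.apply(T[:3,3]),r.as_matrix()@T[:3,:3]
    return K,k,c['origin'],R.from_rotvec(c['orientation']).as_matrix()
def ray(n,uv,p=None):
    K,k,o,M=cam(n,p)
    # undistort: drawn = slope*(1+k r^2)
    x=cv2.undistortPoints(np.array([[uv]],float),K,np.array([k,0,0,0.]))[0,0]
    d=M@np.array([x[0],-x[1],-1]);return o,d/np.linalg.norm(d)
def plane(n,uv,z,p=None):
    o,d=ray(n,uv,p);return o+d*(z-o[2])/d[2]
def meet(a,b):
    (o,d),(q,e)=a,b
    t=np.linalg.lstsq(np.c_[d,-e],q-o,rcond=None)[0]
    A,B=o+t[0]*d,q+t[1]*e;return (A+B)/2,np.linalg.norm(A-B)
def proj(n,P,p=None):
    K,k,o,M=cam(n,p);c=M.T@(np.array(P)-o);x=np.array([c[0],-c[1]])/-c[2];x=x*(1+k*(x@x))
    return K[:2,:2]@x+K[:2,2]
def blobs(im,lo,hi,box=None,amin=10):
    m=cv2.inRange(cv2.cvtColor(im,cv2.COLOR_BGR2HSV),lo,hi)
    if box:
        k=np.zeros_like(m);x0,y0,x1,y1=box;k[y0:y1,x0:x1]=255;m&=k
    n,l,s,c=cv2.connectedComponentsWithStats(m)
    return [(s[i],c[i]) for i in range(1,n) if s[i,4]>=amin]
def goto(target,rot):
    "shift/turn in move units from the commanded(~measured) pose"
    p,r=pose();return np.round(r.inv().apply(np.array(target)-p)/.3,4),np.round((r.inv()*rot).as_rotvec()/(np.pi/3),4)
E
python3 - <<'E'
from h import *
t=cv2.imread('pics/top0.png');s=cv2.imread('pics/scene0.png')
for n,im,b in(('top',t,(150,250,250,310)),('scene',s,(200,320,260,370))):
    for q in blobs(im,(105,120,80),(125,255,255),b): print(n,'cap',q[0],q[1],plane(n,q[1],.034),plane(n,q[1],.02))
for n,im,b in(('top',t,(385,265,440,305)),('scene',s,(375,200,430,250))):
    print('green');[print(q) for q in blobs(im,(45,70,40),(90,255,255),b,2)]
    print('red');[print(q) for q in blobs(im,(0,100,60),(8,255,255),b,2)]
# dark charger contour
g=cv2.cvtColor(t,cv2.COLOR_BGR2HSV)
for b in((380,265,445,308),(275,270,330,325)):
    sub=g[b[1]:b[3],b[0]:b[2],2];m=(sub<60).astype('uint8')
    c=max(cv2.findContours(m,0,2)[0],key=cv2.contourArea);r=cv2.minAreaRect(c);ctr=np.array(r[0])+b[:2]
    print('dark',r,ctr,plane('top',ctr,.022 if b[0]==380 else .005),[plane('top',np.array(v)+b[:2],.022)[:2] for v in cv2.boxPoints(r)])
cv2.imwrite('pics/c1.png',np.hstack([cv2.resize(t[255:325,270:330],None,fx=6,fy=6,interpolation=2)[:420],cv2.resize(t[255:325,380:440],None,fx=6,fy=6,interpolation=2)]))
E
```

```text
top cap [190 272  16  16 211] [197.62559242 279.28909953] [0.51939057 0.27437684 0.034     ] [0.51990538 0.27706152 0.02      ]
scene cap [222 334  20  23 320] [231.215625 343.634375] [0.51364704 0.28467169 0.034     ] [0.52312062 0.28037107 0.02      ]
green
(array([400, 293,   3,   3,   9], dtype=int32), array([401., 294.]))
(array([421, 295,   5,   3,  12], dtype=int32), array([422.83333333, 295.91666667]))
red
green
(array([414, 229,   2,   2,   3], dtype=int32), array([414.33333333, 229.66666667]))
(array([394, 233,   2,   2,   3], dtype=int32), array([394.33333333, 233.66666667]))
(array([399, 238,   3,   2,   5], dtype=int32), array([399.8, 238.6]))
red
(array([406, 223,   6,   6,  25], dtype=int32), array([408.44, 225.4 ]))
dark ((31.603452682495117, 21.258621215820312), (46.25634002685547, 23.003599166870117), 4.763641834259033) [411.60345268 286.25862122] [ 0.51151927 -0.26098961  0.022     ] [array([ 0.48685435, -0.2002656 ]), array([ 0.54441762, -0.20472298]), array([ 0.53632989, -0.32245226]), array([ 0.47845678, -0.31759251])]
dark ((27.0, 27.0), (34.0, 34.0), 90.0) [302. 297.] [0.48089812 0.01402882 0.005     ] [array([0.52236042, 0.05708148]), array([ 0.52382377, -0.02780022]), array([ 0.43917805, -0.02912948]), array([0.43775694, 0.05541491])]
```

View pics/c1.png

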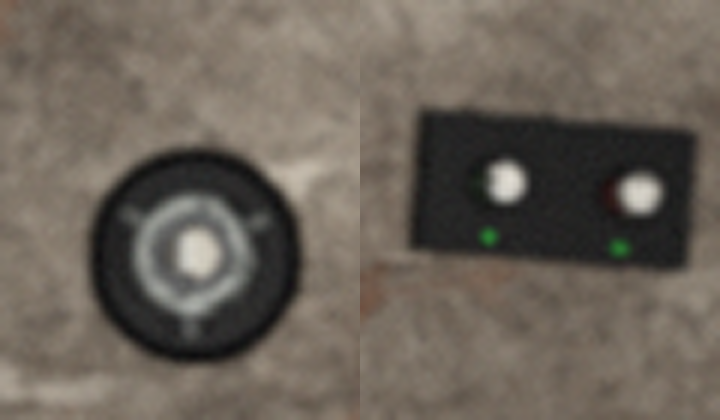

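The crop confirms it: the frother foot is centred at about (302,297), and the green cell top is at (404,285) in the left (+y) bay, with the red one at (427,287).

```bash
python3 - <<'E'
from h import *
print('green top',plane('top',(404.2,285.3),.056),'red',plane('top',(426.7,287.3),.056))
print('jar',plane('top',(243,229),.1),'mug',plane('top',(350,187),.1),'spice',plane('top',(402,225),.08),'press',plane('top',(540,292),.2))
yaw=np.radians(85.9);x=np.array([np.cos(yaw),np.sin(yaw),0]);z=np.array([0,0,-1.]);D=R.from_matrix(np.c_[x,np.cross(z,x),z])
print(goto((.5135,-.233,.2),D), goto((.5135,-.233,.25),D))
E
```

```text
green top [ 0.51259177 -0.23634235  0.056     ] red [ 0.50834648 -0.29240993  0.056     ]
jar [0.63891302 0.15684257 0.1       ] mug [ 0.74541808 -0.09734127  0.1       ] spice [ 0.6583162 -0.2266112  0.08     ] press [ 0.49561777 -0.52511948  0.2       ]
(array([ 1.3219, -0.8287,  0.1026]), array([-1.3000e-03, -1.0000e-03, -1.0833e+00])) (array([ 1.3219, -0.8289, -0.0641]), array([-1.3000e-03, -1.0000e-03, -1.0833e+00]))
```

>>> {"fn": "step_arm", "kwargs": {
  "moves": "0.12 -0.07 -0.05 0 0 -0.1 0.6;0.25 -0.15 -0.06 0 0 -0.2 0.6;0.37 -0.23 -0.06 0 0 -0.3 0.6;0.5 -0.31 -0.06 0 0 -0.4 0.6;0.62 -0.39 -0.06 0 0 -0.5 0.6;0.75 -0.47 -0.06 0 0 -0.6 0.6;0.87 -0.55 -0.06 0 0 -0.7 0.6;1 -0.63 -0.06 0 0 -0.8 0.6"
}}

```text
clock: 0.82
ee_pos: [0.4309, -0.3407, 0.2491]
tcp_rot: [-2.586, -1.783, -0.0]
contact_force: [0.3, -1.3, 0.4]
grip_width: 0.0512
grasp_force: 0.0
```

```bash
cat >> h.py <<'E'
yaw=np.radians(85.9);_x=np.array([np.cos(yaw),np.sin(yaw),0]);_z=np.array([0,0,-1.])
D=R.from_matrix(np.c_[_x,np.cross(_z,_x),_z])
E
python3 -c "
from h import *
print(ctrl.sense()['clock'],pose()[0],goto((.513,-.235,.2),D))"
```

```text
0.8167 [ 0.43091851 -0.34074771  0.24910482] (array([0.4267, 0.1305, 0.1637]), array([-1.000e-04, -1.000e-04, -2.787e-01]))
```

>>> {"fn": "step_arm", "kwargs": {
  "moves": "0.11 0.03 0.04 0 0 -0.07 0.6;0.22 0.065 0.08 0 0 -0.14 0.6;0.33 0.1 0.12 0 0 -0.21 0.6;0.427 0.13 0.164 0 0 -0.279 0.6;0.427 0.13 0.164 0 0 -0.279 0.6;0.427 0.13 0.164 0 0 -0.279 0.6"
}}

```text
clock: 1.32
ee_pos: [0.5128, -0.2355, 0.1985]
tcp_rot: [-2.299, -2.137, 0.002]
contact_force: [0.1, 0.1, -0.4]
grip_width: 0.0511
grasp_force: 0.0
```

```bash
python3 - <<'E'
from h import *
p=pose();im=ctrl.read_camera('wrist');cv2.imwrite('pics/w1.png',im)
print(p[0],p[1].as_rotvec(),ctrl.sense()['grip_width'])
print(proj('wrist',(.513,-.235,.056),p),proj('wrist',(.508,-.291,.056),p))
E
```

```text
[ 0.51276321 -0.23550247  0.19849902] [-2.29938194e+00 -2.13654508e+00  1.68455824e-03] 0.051250283228967825
[325.8541588  224.82464408] [324.8439712  286.79046916]
```

View pics/w1.png

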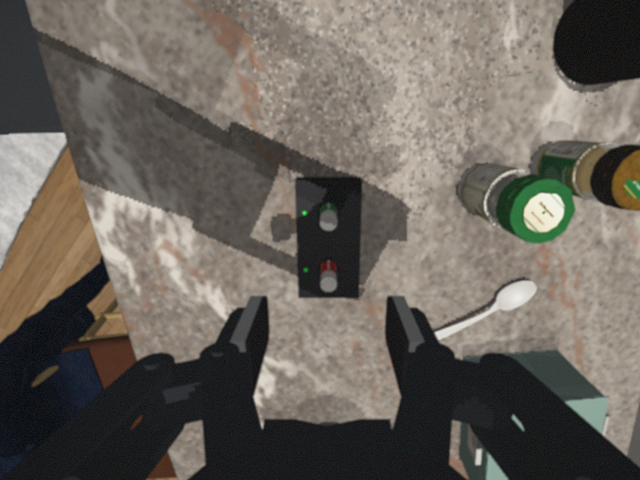

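The wrist view shows green's upper end at about (329,224), red's at (328,286), and the charger body across columns 297–361.

```bash
python3 - <<'E'
from h import *
im=cv2.imread('pics/w1.png');p=pose()
for nm,b in(('g',(314,198,346,234)),('r',(314,256,346,296))):
    hsv=cv2.cvtColor(im,cv2.COLOR_BGR2HSV);
    m=cv2.inRange(hsv,(0,0,70),(180,90,255));k=np.zeros_like(m);k[b[1]:b[3],b[0]:b[2]]=m[b[1]:b[3],b[0]:b[2]]
    ys,xs=np.nonzero(k);lo=ys.max();print(nm,xs.min(),xs.max(),ys.min(),lo)
    w=xs.max()-xs.min()+1;c=((xs.min()+xs.max())/2,lo-w/2+.5);print(c,plane('wrist',c,.056,p))
E
```

```text
g 319 337 203 230
(np.float64(328.0), np.float64(221.0)) [ 0.51515318 -0.23352665  0.056     ]
r 320 336 260 291
(np.float64(328.0), np.float64(283.0)) [ 0.51104792 -0.28945754  0.056     ]
```

>>> {"fn": "step_arm", "kwargs": {
  "moves": "0.005 0.005 0.1 0 0 0 0.5;0.005 0.005 0.2 0 0 0 0.5;0.005 0.005 0.3 0 0 0 0.5;0.005 0.005 0.4 0 0 0 0.5;0.005 0.005 0.48 0 0 0 0.5;0.005 0.005 0.53 0 0 0 0.5;0.005 0.005 0.56 0 0 0 0.5;0.005 0.005 0.56 0 0 0 0.5"
}}

```text
clock: 2.03
ee_pos: [0.5128, -0.2363, 0.0304]
tcp_rot: [-2.304, -2.131, 0.002]
contact_force: [0.0, -0.4, -0.0]
grip_width: 0.0426
grasp_force: 0.0
```

>>> {"fn": "step_arm", "kwargs": {
  "moves": "0 0 0 0 0 0 0;0 0 0 0 0 0 0;0 0 0 0 0 0 0;0 0 0 0 0 0 0;0 0 0 0 0 0 0;0 0 0 0 0 0 0;0 0 0 0 0 0 0;0 0 0 0 0 0 0",
  "force": 40
}}

```text
clock: 2.7
ee_pos: [0.5153, -0.2367, 0.0339]
tcp_rot: [2.302, 2.134, -0.0]
contact_force: [-2.3, -1.9, 6.0]
grip_width: 0.0151
grasp_force: 39.0
```

>>> {"fn": "step_arm", "kwargs": {
  "moves": "0 0 -0.02 0 0 0 0;0 0 -0.05 0 0 0 0;0 0 -0.08 0 0 0 0;0 0 -0.15 0 0 0 0;0 0 -0.25 0 0 0 0;0 0 -0.37 0 0 0 0;0 0 -0.5 0 0 0 0;0 0 -0.5 0 0 0 0"
}}

```text
clock: 3.37
ee_pos: [0.5188, -0.2379, 0.193]
tcp_rot: [2.293, 2.125, 0.009]
contact_force: [1.2, -0.6, 2.0]
grip_width: 0.0155
grasp_force: 39.0
```

```bash
python3 - <<'E'
from h import *
p=pose();im=ctrl.read_camera('wrist');t=ctrl.read_camera('scene');print(p[0],p[1].as_rotvec(),ctrl.sense()['contact_force'])
w=im[130:480,180:480];s=cv2.resize(t[140:260,350:470],(350,350));cv2.imwrite('pics/w2.png',np.hstack([w,s]))
E
```

```text
[ 0.51884406 -0.237873    0.19302546] [2.29282258 2.12518443 0.00866087] [-0.62502557  0.22569192 -1.12150361]
```

View pics/w2.png

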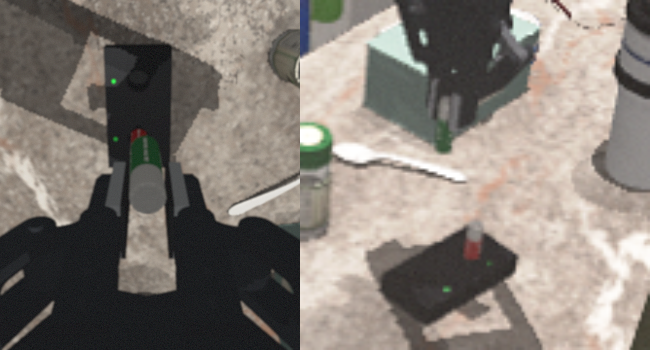

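Left: the cell is held between the pads, upper end at about (148,195) and green lower end at about (142,140). Right: the red cell is still in its bay and the green bay is empty.

>>> {"fn": "step_arm", "kwargs": {
  "moves": "0 0 0 0 0 0 0;0 0 0 0 0 0 0;0 0 0 0 0 0 0"
}}

```text
clock: 3.72
ee_pos: [0.5134, -0.2352, 0.1801]
tcp_rot: [-2.302, -2.133, 0.001]
contact_force: [0.6, 0.2, -0.8]
grip_width: 0.0154
grasp_force: 39.0
```

```bash
python3 - <<'E'
from h import *
p=pose();im=ctrl.read_camera('wrist');print(p[0],p[1].as_matrix().round(4),ctrl.sense()['contact_force'],ctrl.sense()['joint_vel'].round(3))
hsv=cv2.cvtColor(im,cv2.COLOR_BGR2HSV);m=cv2.inRange(hsv,(45,70,30),(90,255,255));m[:, :300]=0;m[:,350:]=0;m[:240]=0;m[345:]=0
for y in range(255,345,5):
    xs=np.nonzero(m[y])[0]
    if len(xs):print(y,xs.min(),xs.max(),(xs.min()+xs.max())/2)
t=ctrl.read_camera('top');cv2.imwrite('pics/t2.png',t)
E
```

```text
[ 0.51342905 -0.23518733  0.18011659] [[ 0.076   0.9971 -0.0031]
 [ 0.9971 -0.076   0.0019]
 [ 0.0017 -0.0032 -1.    ]] [-0.8133778   1.23622023 -0.73697008] [-0.    -0.001 -0.009 -0.    -0.001 -0.   ]
265 323 328 325.5
270 313 336 324.5
275 302 338 320.0
280 301 339 320.0
285 311 339 325.0
290 311 339 325.0
295 311 340 325.5
300 311 311 311.0
```

```bash
python3 - <<'E'
from h import *
p=pose()
c=[proj('wrist',p[0]+p[1].apply((.008*np.cos(a),.008*np.sin(a),.024)),p) for a in np.linspace(0,6.28,60)]
print('lower end predicted rows/cols',np.min(c,0),np.max(c,0))
t=cv2.imread('pics/t2.png');
g=cv2.cvtColor(t,cv2.COLOR_BGR2GRAY)[270:325,275:330];m=(g<60).astype('uint8')
cc=max(cv2.findContours(m,0,2)[0],key=cv2.contourArea);e=cv2.fitEllipse(cv2.convexHull(cc));print(e);print(plane('top',np.array(e[0])+(275,270),.006))
s=cv2.imread('pics/scene0.png');g=cv2.cvtColor(s,cv2.COLOR_BGR2GRAY)[270:315,305:365];m=(g<60).astype('uint8')
cc=max(cv2.findContours(m,0,2)[0],key=cv2.contourArea);e=cv2.fitEllipse(cv2.convexHull(cc));print(e);print(plane('scene',np.array(e[0])+(305,270),.005))
print(goto((.481,.014,.24),D))
E
```

```text
lower end predicted rows/cols [308.6123397  272.12202012] [339.76429318 300.52562245]
((27.0211181640625, 27.36104965209961), (35.161460876464844, 35.23190689086914), 10.59046745300293)
[0.4799812  0.01395134 0.006     ]
((29.234477996826172, 23.360218048095703), (14.717398643493652, 23.45323371887207), 101.4576644897461)
[0.48570755 0.01349732 0.005     ]
(array([ 0.8209, -0.1724, -0.1968]), array([-0.0024, -0.0012, -0.0043]))
```

>>> {"fn": "step_arm", "kwargs": {
  "moves": "0 0 -0.1 0 0 0 0;0.1 -0.02 -0.19 0 0 0 0;0.23 -0.05 -0.195 0 0 0 0;0.36 -0.08 -0.195 0 0 0 0;0.49 -0.11 -0.195 0 0 0 0;0.62 -0.13 -0.195 0 0 0 0;0.73 -0.16 -0.195 0 0 -0.004 0;0.82 -0.172 -0.195 0 0 -0.004 0"
}}

```text
clock: 4.48
ee_pos: [0.4804, 0.0157, 0.24]
tcp_rot: [-2.298, -2.141, 0.001]
contact_force: [1.0, 0.1, -0.3]
grip_width: 0.015
grasp_force: 39.0
```

>>> {"fn": "step_arm", "kwargs": {
  "moves": "0 0 0 0 0 0 0;0 0 0 0 0 0 0;0 0 0 0 0 0 0;0 0 0 0 0 0 0"
}}

```text
clock: 4.82
ee_pos: [0.4817, 0.0125, 0.2403]
tcp_rot: [-2.301, -2.139, 0.001]
contact_force: [-0.1, 0.2, 0.1]
grip_width: 0.0152
grasp_force: 39.0
```

```bash
python3 - <<'E'
from h import *
p=pose();im=ctrl.read_camera('wrist');print(p[0],p[1].as_rotvec());np.save('p3.npy',np.r_[p[0],p[1].as_rotvec()])
cv2.imwrite('pics/w3.png',im)
print(proj('wrist',(.481,.014,.138),p),proj('wrist',(.481,.014,.005),p))
E
```

```text
[0.48174523 0.0124561  0.24029081] [-2.30095754e+00 -2.13853534e+00  1.03799124e-03]
[323.80744271 238.03147893] [324.83794717 200.92008391]
```

View pics/w3.png

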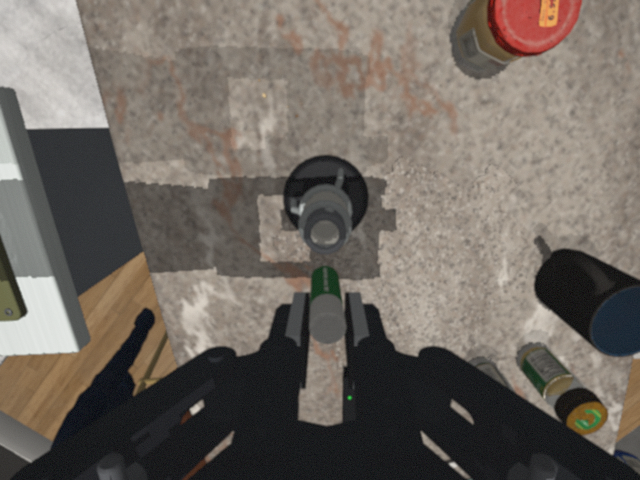

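The mouth is seen at about (325,233) and the foot centre at about (326,196). That is a constant 5 px above prediction, the same bias as the cell end, so the position is good to about 1.5 mm.

>>> {"fn": "step_arm", "kwargs": {
  "moves": "0.006 -0.002 0.08 0 0 0 0;0.006 -0.002 0.16 0 0 0 0;0.006 -0.002 0.21 0 0 0 0;0.006 -0.002 0.24 0 0 0 0;0.006 -0.002 0.265 0 0 0 0;0.006 -0.002 0.265 0 0 0 0;0.006 -0.002 0.265 0 0 0 0"
}}

```text
clock: 5.45
ee_pos: [0.4815, 0.0146, 0.1614]
tcp_rot: [2.3, 2.139, -0.001]
contact_force: [0.1, -1.1, 0.3]
grip_width: 0.0151
grasp_force: 39.0
```

>>> {"fn": "step_arm", "kwargs": {
  "moves": "0 0 0.015 0 0 0 0;0 0 0.03 0 0 0 0;0 0 0.045 0 0 0 0;0 0 0.045 0 0 0 0;0 0 0.045 0 0 0 0"
}}

```text
clock: 5.87
ee_pos: [0.4812, 0.0148, 0.1472]
tcp_rot: [2.299, 2.14, -0.001]
contact_force: [0.1, -4.7, -1.5]
grip_width: 0.0155
grasp_force: 38.9
```

```bash
python3 - <<'E'
from h import *
p=pose();im=ctrl.read_camera('wrist');s=ctrl.read_camera('scene');print(p[0],ctrl.sense()['contact_force'])
cv2.imwrite('pics/w4.png',np.hstack([im[130:430,200:450],cv2.resize(s[190:310,290:390],(250,300),interpolation=2)]))
E
```

```text
[0.48117499 0.01484915 0.1471835 ] [ 0.67572584 -4.62968584 -1.80163886]
```

View pics/w4.png

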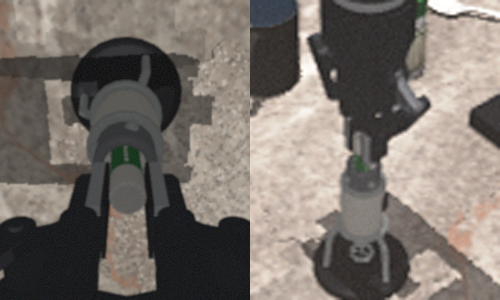

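The cell's lower part is inside the bore in both views. The -4.6 N in y says I'm a little too far toward +y, so I'll shift back 2 mm, then release.

>>> {"fn": "step_arm", "kwargs": {
  "moves": "-0.006 0 0.008 0 0 0 0;-0.006 0 0.008 0 0 0 0;-0.006 0 0.008 0 0 0 0"
}}

```text
clock: 6.22
ee_pos: [0.481, 0.014, 0.1451]
tcp_rot: [-2.299, -2.139, -0.002]
contact_force: [-0.6, 0.5, 0.2]
grip_width: 0.0153
grasp_force: 39.1
```

>>> {"fn": "step_arm", "kwargs": {
  "moves": "0 0 0 0 0 0 0.25;0 0 0 0 0 0 0.25;0 0 0 0 0 0 0.5;0 0 0 0 0 0 0.5;0 0 0 0 0 0 0.5;0 0 -0.1 0 0 0 0.5;0 0 -0.2 0 0 0 0.5;0 0 -0.3 0 0 0 0.5"
}}

```text
clock: 6.88
ee_pos: [0.4805, 0.0135, 0.2356]
tcp_rot: [-2.299, -2.139, 0.002]
contact_force: [0.2, 0.0, 0.5]
grip_width: 0.0424
grasp_force: 0.0
```

>>> {"fn": "step_arm", "kwargs": {
  "moves": "0 0 0 0 0 0 0.75;0 0 0 0 0 0 0.75;0 0 0 0 0 0 0.75;0 0 0 0 0 0 0.75"
}}

```text
clock: 7.22
ee_pos: [0.4802, 0.0135, 0.2334]
tcp_rot: [-2.298, -2.139, 0.003]
contact_force: [-0.6, -0.1, -0.8]
grip_width: 0.0642
grasp_force: 0.0
```

```bash
python3 - <<'E'
from h import *
p=pose();im=ctrl.read_camera('wrist');t=ctrl.read_camera('top');print(p[0],ctrl.sense()['contact_force'],ctrl.sense()['clock'])
cv2.imwrite('pics/w5.png',np.hstack([cv2.resize(im[160:310,250:400],(400,400),interpolation=2)]))
print(proj('wrist',(.481,.0135,.138),p))
print(goto((.5195,.276,.2),D))
E
```

```text
[0.48015187 0.01349101 0.23343596] [-0.61831243 -0.32419718  1.00966262] 7.3167
[326.46806388 242.92597378]
(array([0.8822, 0.0682, 0.111 ]), array([-0.0031, -0.0001, -0.0003]))
```

View pics/w5.png

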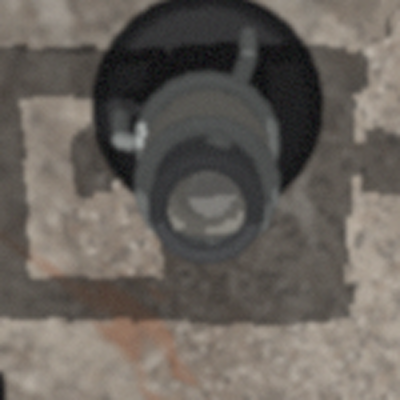

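The cell's end is visible deep inside the bore, and the mouth is centred at (327.6,237.6). The cell has dropped in, so the cap is next.

>>> {"fn": "step_arm", "kwargs": {
  "moves": "0.13 0.01 0 0 0 0 0.75;0.26 0.02 0.02 0 0 0 0.75;0.39 0.03 0.05 0 0 0 0.75;0.52 0.04 0.08 0 0 0 0.75;0.65 0.05 0.1 0 0 0 0.75;0.78 0.06 0.11 0 0 0 0.75;0.882 0.068 0.11 0 0 0 0.75;0.882 0.068 0.11 0 0 0 0.75"
}}

```text
clock: 7.98
ee_pos: [0.5197, 0.2802, 0.2003]
tcp_rot: [-2.293, -2.144, 0.002]
contact_force: [-0.0, -0.7, 0.1]
grip_width: 0.064
grasp_force: 0.0
```

>>> {"fn": "step_arm", "kwargs": {
  "moves": "0 0 0 0 0 0 0.75;0 0 0 0 0 0 0.75;0 0 0 0 0 0 0.75;0 0 0 0 0 0 0.75"
}}

```text
clock: 8.32
ee_pos: [0.5204, 0.2747, 0.2021]
tcp_rot: [2.301, 2.138, -0.001]
contact_force: [-0.1, 0.2, 0.6]
grip_width: 0.0643
grasp_force: 0.0
```

```bash
python3 - <<'E'
from h import *
p=pose();im=ctrl.read_camera('wrist');cv2.imwrite('pics/w6.png',im);print(p[0])
hsv=cv2.cvtColor(im,cv2.COLOR_BGR2HSV)
for q in blobs(im,(100,100,60),(128,255,255),None,200):print(q)
print(np.min([proj('wrist',(.5195+.021*np.cos(a),.276+.021*np.sin(a),z),p) for a in np.linspace(0,6.3,60) for z in(0,.034)],0),np.max([proj('wrist',(.5195+.021*np.cos(a),.276+.021*np.sin(a),z),p) for a in np.linspace(0,6.3,60) for z in(0,.034)],0))
print(goto((.5195,.276,.005),D))
E
```

```text
[0.52037441 0.27470347 0.2020609 ]
(array([   6,   28,   52,   26, 1213], dtype=int32), array([31.12448475, 40.45836768]))
(array([ 303,  185,   46,   49, 1780], dtype=int32), array([325.68033708, 209.11292135]))
[300.78014353 186.70407717] [347.66456311 238.63102452]
(array([ 0.004 , -0.0036,  0.6575]), array([ 0.    ,  0.0001, -0.0018]))
```

>>> {"fn": "step_arm", "kwargs": {
  "moves": "0 -0.001 0.12 0 0 0 0.75;0 -0.001 0.24 0 0 0 0.75;0 -0.001 0.36 0 0 0 0.75;0 -0.001 0.47 0 0 0 0.75;0 -0.001 0.56 0 0 0 0.75;0 -0.001 0.62 0 0 0 0.75;0 -0.001 0.65 0 0 0 0.75;0 -0.001 0.65 0 0 0 0.75"
}}

```text
clock: 9.03
ee_pos: [0.5185, 0.2745, 0.0049]
tcp_rot: [-2.3, -2.138, 0.007]
contact_force: [-0.2, 0.5, 0.0]
grip_width: 0.0635
grasp_force: 0.0
```

>>> {"fn": "step_arm", "kwargs": {
  "moves": "0 0 0 0 0 0 0.75;0 0 0 0 0 0 0.75"
}}

```text
clock: 9.2
ee_pos: [0.5217, 0.2762, 0.0093]
tcp_rot: [2.299, 2.139, 0.005]
contact_force: [0.8, -0.2, 0.3]
grip_width: 0.0641
grasp_force: 0.0
```

>>> {"fn": "step_arm", "kwargs": {
  "moves": "0 0 0 0 0 0 0.3;0 0 0 0 0 0 0.3;0 0 0 0 0 0 0.3;0 0 0 0 0 0 0.2;0 0 0 0 0 0 0.2;0 0 0 0 0 0 0.2;0 0 0 0 0 0 0.2;0 0 0 0 0 0 0.2",
  "force": 70
}}

```text
clock: 9.87
ee_pos: [0.5217, 0.2765, 0.0096]
tcp_rot: [2.299, 2.139, 0.005]
contact_force: [-1.2, -0.4, 6.8]
grip_width: 0.04
grasp_force: 71.0
```

>>> {"fn": "step_arm", "kwargs": {
  "moves": "0 0 -0.05 0 0 0 0.2;0 0 -0.15 0 0 0 0.2;0 0 -0.28 0 0 0 0.2;0 0 -0.41 0 0 0 0.2;0 0 -0.54 0 0 0 0.2;0 0 -0.62 0 0 0 0.2;0 0 -0.62 0 0 0 0.2;0 0 -0.62 0 0 0 0.2"
}}

```text
clock: 10.53
ee_pos: [0.5213, 0.2764, 0.1962]
tcp_rot: [2.298, 2.139, 0.008]
contact_force: [0.0, 0.3, -1.6]
grip_width: 0.04
grasp_force: 70.7
```

>>> {"fn": "step_arm", "kwargs": {
  "moves": "0 0 0 0 0 0 0.2;0 0 0 0 0 0 0.2;0 0 0 0 0 0 0.2"
}}

```text
clock: 10.78
ee_pos: [0.519, 0.2754, 0.1908]
tcp_rot: [-2.299, -2.139, 0.006]
contact_force: [-0.4, -0.1, -0.7]
grip_width: 0.0401
grasp_force: 70.7
```

```bash
python3 - <<'E'
from h import *
p=pose();im=ctrl.read_camera('wrist');t=ctrl.read_camera('scene');s=ctrl.sense();print(p[0],p[1].as_rotvec(),s['grasp_force'],s['grip_width'],s['contact_force'])
for q in blobs(im,(100,100,40),(128,255,255),(200,100,450,450),200):print(q)
P=lambda z,r=.021:np.array([proj('wrist',p[0]+p[1].apply((r*np.cos(a),r*np.sin(a),z)),p) for a in np.linspace(0,6.3,60)])
for z in(.009,-.025):print(z,P(z).min(0),P(z).max(0))
print(goto((.481,.0135,.195),D))
cv2.imwrite('pics/w7.png',np.hstack([im[150:450,180:480],cv2.resize(t[250:350,200:300],(300,300))]))
E
```

```text
[0.51898524 0.27540617 0.19082299] [-2.29876482 -2.13925703  0.00585994] 70.66589578811545 0.04021471179520785 [ 0.21749668  0.02163588 -0.4692896 ]
(array([ 274,  256,  106,  119, 9976], dtype=int32), array([326.74659182, 316.35364876]))
0.009 [279.67014961 258.54653106] [368.30938915 338.37019791]
-0.025 [268.62633183 291.52241577] [378.08207354 385.89993609]
(array([-0.8805, -0.0649, -0.0106]), array([-0.0025,  0.0013, -0.0003]))
```

View pics/w7.png

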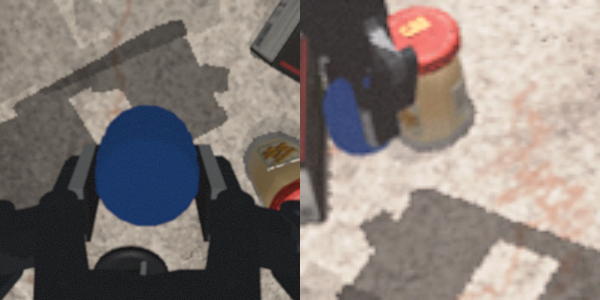

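The cap is gripped squarely, spanning columns 274–380 and rows 256–375, and the jar is untouched.

>>> {"fn": "step_arm", "kwargs": {
  "moves": "-0.08 -0.005 -0.01 0 0 0 0.2;-0.2 -0.015 -0.01 0 0 0 0.2;-0.33 -0.025 -0.01 0 0 0 0.2;-0.46 -0.035 -0.01 0 0 0 0.2;-0.58 -0.045 -0.01 0 0 0 0.2;-0.7 -0.052 -0.01 0 0 0 0.2;-0.8 -0.06 -0.01 -0.002 0.001 0 0.2;-0.88 -0.065 -0.01 -0.002 0.001 0 0.2"
}}

```text
clock: 11.55
ee_pos: [0.4808, 0.0119, 0.1955]
tcp_rot: [2.301, 2.138, 0.002]
contact_force: [0.5, -0.4, -1.1]
grip_width: 0.0399
grasp_force: 70.7
```

>>> {"fn": "step_arm", "kwargs": {
  "moves": "0 0 0 0 0 0 0.2;0 0 0 0 0 0 0.2;0 0 0 0 0 0 0.2;0 0 0 0 0 0 0.2"
}}

```text
clock: 11.88
ee_pos: [0.4817, 0.0147, 0.1959]
tcp_rot: [2.298, 2.141, 0.003]
contact_force: [-0.4, 0.7, 0.5]
grip_width: 0.04
grasp_force: 70.7
```

```bash
python3 - <<'E'
from h import *
print(pose()[0],pose()[1].as_matrix()[:,2],goto((.4808,.0137,.155),D))
E
```

```text
[0.48173101 0.01474431 0.19593917] [ 0.00164379  0.00118259 -0.99999795] (array([-0.0039, -0.0031,  0.1365]), array([ 0.0015, -0.0012,  0.0007]))
```

>>> {"fn": "step_arm", "kwargs": {
  "moves": "-0.004 -0.003 0.06 0 0 0 0.2;-0.004 -0.003 0.11 0 0 0 0.2;-0.004 -0.003 0.14 0 0 0 0.2;-0.004 -0.003 0.15 0 0 0 0.2;-0.004 -0.003 0.16 0 0 0 0.2;-0.004 -0.003 0.17 0 0 0 0.2;-0.004 -0.003 0.18 0 0 0 0.2;-0.004 -0.003 0.18 0 0 0 0.2",
  "force": 100
}}

```text
clock: 12.55
ee_pos: [0.4809, 0.0131, 0.1422]
tcp_rot: [2.299, 2.14, 0.004]
contact_force: [0.4, -0.0, -1.0]
grip_width: 0.0394
grasp_force: 100.9
```

>>> {"fn": "step_arm", "kwargs": {
  "moves": "0 0 0 0 0 0 0.2;0 0 0 0 0 0 0.2"
}}

```text
clock: 12.72
ee_pos: [0.4809, 0.013, 0.1424]
tcp_rot: [2.299, 2.14, 0.004]
contact_force: [0.1, 0.4, -0.7]
grip_width: 0.0391
grasp_force: 100.9
```

>>> {"fn": "step_arm", "kwargs": {
  "moves": "0 0 0.01 0 0 0 0.2;0 0 0.017 0 0 0 0.2;0 0 0.024 0 0 0 0.2;0 0 0.03 0 0 0 0.2;0 0 0.03 0 0 0 0.2;0 0 0.03 0 0 0 0.2"
}}

```text
clock: 13.22
ee_pos: [0.4811, 0.0132, 0.1338]
tcp_rot: [2.3, 2.14, 0.005]
contact_force: [-2.2, 4.3, 4.6]
grip_width: 0.0396
grasp_force: 101.5
```

```bash
python3 - <<'E'
from h import *
print(pose()[0],pose()[1].as_matrix()[:,2],ctrl.sense()['contact_force'],ctrl.sense()['wrist_torque'])
E
```

```text
[0.48110055 0.0132453  0.13380605] [ 0.00261191  0.00185052 -0.99999488] [-2.24096185  4.29236781  4.55985807] [0.61457891 0.43092617 0.01352783]
```

>>> {"fn": "step_arm", "kwargs": {
  "moves": "0.004 -0.002 0 0 0 0 0.2;0.004 -0.002 0.004 0 0 0 0.2;0.004 -0.002 0.008 0 0 0 0.2;0.004 -0.002 0.012 0 0 0 0.2;0.004 -0.002 0.012 0 0 0 0.2"
}}

```text
clock: 13.63
ee_pos: [0.4799, 0.014, 0.1284]
tcp_rot: [2.299, 2.14, 0.002]
contact_force: [0.3, -0.1, -2.5]
grip_width: 0.0391
grasp_force: 100.9
```

>>> {"fn": "step_arm", "kwargs": {
  "moves": "0 0 0.003 0 0 0 0.2;0 0 0.006 0 0 0 0.2;0 0 0.009 0 0 0 0.2;0 0 0.009 0 0 0 0.2"
}}

```text
clock: 13.97
ee_pos: [0.4804, 0.0139, 0.1278]
tcp_rot: [2.299, 2.14, 0.002]
contact_force: [-3.6, -0.6, 5.9]
grip_width: 0.0393
grasp_force: 101.9
```

>>> {"fn": "step_arm", "kwargs": {
  "moves": "0 -0.002 0.004 0 0 0 0.2;0 -0.002 0.008 0 0 0 0.2;0 -0.002 0.011 0 0 0 0.2;0 -0.002 0.011 0 0 0 0.2;0 -0.002 0.011 0 0 0 0.2"
}}

```text
clock: 14.38
ee_pos: [0.4805, 0.0139, 0.1277]
tcp_rot: [2.298, 2.139, 0.003]
contact_force: [-10.6, -0.4, 20.0]
grip_width: 0.0395
grasp_force: 103.8
```

```bash
python3 - <<'E'
from h import *
t=ctrl.read_camera('scene');s=ctrl.sense();print(pose()[0],pose()[1].as_matrix()[:,2],s['contact_force'],s['wrist_torque'],s['clock'])
for z in(.118,.152):print(proj('scene',(.481,.0138,z)))
cv2.imwrite('pics/s8.png',cv2.resize(t[200:320,280:400],(600,600),interpolation=2))
E
```

```text
[0.48048255 0.01392084 0.12767398] [ 2.48217828e-03  2.08979664e-04 -9.99996898e-01] [-10.95283639  -0.6122839   21.40456999] [0.15300756 1.94599811 0.01186892] 14.4333
[336.39739964 260.57920506]
[336.68405915 249.35243894]
```

View pics/s8.png

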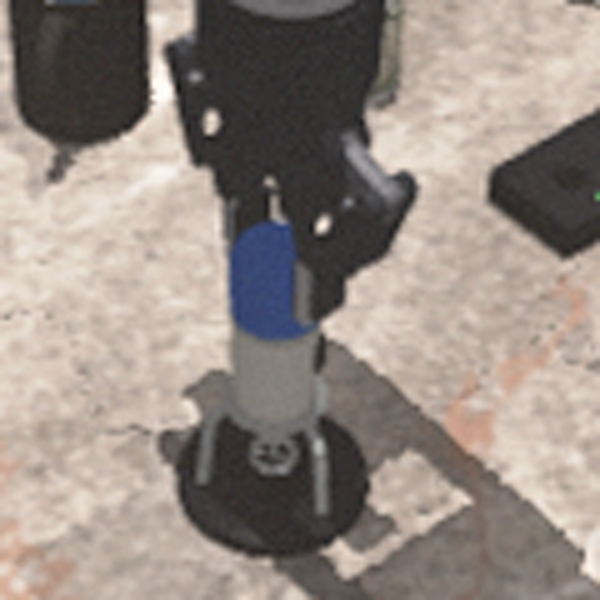

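The cap sits flush on the handle with no gap visible; its lower rim is at about (275,335) in the crop. The push is a bit strong, so I'll ease it to about 15 N.

>>> {"fn": "step_arm", "kwargs": {
  "moves": "0 -0.003 -0.003 0 0 0 0.2;0 -0.003 -0.003 0 0 0 0.2;0 -0.003 -0.003 0 0 0 0.2"
}}

```text
clock: 14.68
ee_pos: [0.4804, 0.0139, 0.1278]
tcp_rot: [2.297, 2.138, 0.006]
contact_force: [-4.1, 0.7, 12.2]
grip_width: 0.0393
grasp_force: 102.8
```

>>> {"fn": "step_arm", "kwargs": {
  "moves": "0 0 0.001 0 0 0 0.2;0 0 0.001 0 0 0 0.2;0 0 0.001 0 0 0 0.2;0 0 0.001 0 0 0 0.2;0 0 0.001 0 0 0 0.2;0 0 0.001 0 0 0 0.2;0 0 0.001 0 0 0 0.2;0 0 0.001 0 0 0 0.2"
}}

```text
clock: 15.35
ee_pos: [0.4804, 0.0139, 0.1277]
tcp_rot: [2.297, 2.138, 0.006]
contact_force: [-6.1, 0.7, 14.9]
grip_width: 0.0392
grasp_force: 103.0
```

```bash
python3 - <<'E'
from h import *
im=ctrl.read_camera('scene')
b=blobs(im,(105,100,50),(125,255,255),(310,220,360,290),30);print([q[0] for q in b])
for z in(.118,.126):print(z,max(proj('scene',(.481+.021*np.cos(a),.0138+.021*np.sin(a),z))[1] for a in np.linspace(0,6.3,60)))
print(ctrl.sense()['contact_force'])
E
```

```text
[array([326, 245,  15,  23, 253], dtype=int32)]
0.118 267.4127725744846
0.126 264.8137753396006
[-6.04669452 -0.58420964 14.49847789]
```

The rim's bottom is at row 268, against 267.4 predicted for seated and 264.8 for unclicked. The cap is seated and the push is steady at about 15 N.

```bash
python3 -c "
from plant import ctrl
print(ctrl.job_done())"
```

```text
the job is handed in; nothing more can be done
None
```

I handed the job in with the green cell dropped into the handle's bore and the cap seated flush on the shoulder, the gripper still holding it and pressing down at about 15 N; no verdict came back. The red cell stayed in its bay, and I saw no contact with the mug or jar.

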